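# Reload the bushing feeder at the brazing bench

### The arm

A 7-joint arm with a two-finger parallel gripper is mounted at the origin on the work surface. World frame = base frame: x ahead of the robot, y to its left, z up, the work surface at z = 0. Lengths are in m, angles in rad, forces in N, time in s.
With the tool pointing down it reaches from about 0.425 to 0.875 m from the base axis. Payload 4.7 kg.
Tool frame: the origin (TCP) lies midway between the tips of the shut fingers; the grasp point (between the pads) lies 19 mm behind it; z points along the fingers, y is the line along which they close (so a half turn about z gives the same grasp; the last joint's range is limited). The gripper opens to 87 mm and grips with 3 to 60 N. Pads are 19 mm wide; open, the fingers measure 117 mm over their backs; the gripper's body (75 mm by 190 mm) begins 51 mm behind the grasp point.
Start: joints at [-1.145, 0.321, -0.07, 1.45, 0.023, 1.371, -0.057], TCP at [0.26, 0.596, 0.223] pointing down, gripper open.
Joint ranges: [-2.86, 2.86], [-0.3, 2.09], [-1.38, 1.24], [0.06, 2.45], [-1.56, 4.7], [0.09, 2.05], [-2.69, 2.69]. Speed limits (rad/s): [2.57, 2.57, 3.14, 3.14, 3.14, 3.14, 3.14].

### API

Orientations are given as a rotation vector (axis times angle).
In Python, from bench import monitor, cams, workorder gives the robot as it stands.
- The arm moves only by the tool move_arm, never from a script. Its arguments are lists of equal length, an entry for each row: "slide": the shift along the tool's x, y, z in cm, a list of three; "roll": the turn about the tool's z in rad. In form: {"slide": [[dx, dy, dz], ...], "roll": [roll, ...]}. A call has 1 to 20 rows; each row is the pose to reach, as a shift and turn from the pose commanded when the call began, along the tool's axes at that moment; what a row does not reach only later rows make up. A row lasts 1/10 s, in which the tool goes at most 50 mm and 8.59 degrees, less where a joint would pass 70% of its speed; a pose out of reach is approached as far as the arm can. A call with a gripper value outside its range is refused whole. "gripper" is the finger opening in cm, from 0 to 8.7, set as the call begins (left out, the last holds). The fingers move at their own pace and stop on an object; "squeeze" is the grip in N (left out, the last holds). Time passes only in rows, so rows that repeat a pose let the fingers close. It gives the time, the measured TCP pose, the force, the opening and the grip force at its end, in the units of the state.
- monitor.get_state(): the state, without advancing time (a new reading comes with each control period).
- cams.get_image(name): name is "scene" or "top" or "wrist"; returns the picture (420x560x3 uint8, red, green, blue); there is no depth.
- cams.get_calibration(name): a dict with "mtx" (3x3 intrinsics, pixels), "dist_coeffs" ([k1, k2, p1, p2, k3] as OpenCV has them; the pictures are not rectified), "R" (3x3) and "t" (3): a world point X has camera coordinates R X + t. Camera axes: x right, y down, z forward; pixel columns grow to the right and rows downward; lengths in m; the calibration is good to about 2 mm. A picture is of the moment at which its call begins: read the wrist's pose just before it. get_calibration takes no time and is no camera call; for the wrist camera it gives the pose at the moment of the call.
- workorder.close_job(): hands the job in; it is judged then, once.
The state is a dict: "time": time; "joint_positions": joint angles; "qd": joint speeds; "joint_torque": joint torques, N m; "position": TCP position; "tool_rot": TCP orientation; "ft_force": force on the tool from outside, world axes, zero at the start; "torque": the same for the moment, N m; "grip_width": opening from 0.0 (shut) to 1.0 (fully open); "grip_force": force on a finger pad.
Only numpy, scipy, OpenCV 4.12 (cv2) and the standard library are available. Lean on these libraries where they do the work, as an engineer would, in place of code of your own. Each camera call takes 0.05 s, during which the arm holds its last target. There are 200 camera calls.

### The job

Reload the bushing feeder: stand the empty slotted steel magazine tube upright in the round seat of the feeder, then load the three copper bushings into it end to end, the longest first, then the middle one, then the shortest. Finish by setting the brass follower weight, stem down, into the tube on top of the column, and leave the paste tin, tee fitting and wrench where they lie.

Things in the scene. Friction and masses are not known exactly. Their poses are not given: they have to be found in the camera images.
- tube: loose magazine tube of bare steel, standing upright and empty, open at both ends: 140 mm high, 50 mm outside, bore 41 mm, about 0.4 kg, with one 8 mm wide slot along its whole length on its +x side. Origin at the centre of its lower end, z along the tube.
- bush_long: loose copper bushing, a plain ring-shaped sleeve standing on end: outside diameter 36 mm, bore 24 mm, 56 mm long (the tallest of the three), about 0.28 kg. Origin at the middle of its axis, at half its length; z along the axis; both ends alike.
- bush_mid: loose copper bushing like the long one, but 40 mm long (the middle one), about 0.2 kg. Origin at half its length on its axis, z along the axis; both ends alike.
- bush_short: loose copper bushing like the others, but 24 mm long (the shortest), about 0.12 kg. Origin at half its length on its axis, z along the axis; both ends alike.
- weight: loose solid brass follower weight standing on its stem: stem 36 mm in diameter and 32 mm long below, head 48 mm in diameter and 14 mm high above, 46 mm in all, about 0.48 kg. Origin at the centre of the stem's lower end, z up along its axis. In the loaded tube its head stays 12 mm above the mouth.
- feeder: feeder fixed to the bench: grey block 96 x 96 x 26 mm high with a round seat in its middle (blind hole, 55 mm wide, 14 mm deep, 3 mm chamfer) for the tube. Origin on the bench under the seat; seat floor 12 mm above it, so the seated tube's mouth is 152 mm above the bench. A pusher cylinder, 46 mm high, reaches 165 mm along +x from the origin; a low chute, 20 mm high, 115 mm along -x.
- vise: dark iron machine vise bolted to the bench, not used: 62 mm high, 85 mm wide along y, reaching 110 mm from its origin on either side along x. Origin on the bench under its middle.
- tin: loose white paste tin, closed, 54 mm in diameter and 34 mm high, not used: leave it where it is. Origin at the centre of its underside.
- tee: loose brass pipe tee fitting lying flat, 46 x 35 x 24 mm, not used: leave it where it is. Origin under its middle, long arm along y, branch to +x.
- wrench: loose steel wrench lying flat along its own x, 160 mm long, not used: leave it where it is. Origin under its middle.

How it is judged:
By the outcome, as a careful person would: the job done as asked, in the order asked, and still so for the second after the job is handed in, with the robot touching nothing.
It also fails if it takes over 128 s, if anything falls off the work surface, if the arm or the gripper's body presses on something with over 40 N, if the wrist force passes 120 N, or if a joint passes its speed limit or range.

## Working session

There is one attempt and no reset: what is moved stays moved. The work goes in short steps, Python scripts to look and compute and a tool call to move; the robot and the scene stay as the last step left them, time stands still between calls to the robot, and variables do not carry over. Pictures are saved under pics/ and viewed, at most 14 in all, crops included, and the job is handed in when it is done.

Besides the shell and the picture viewer there is one more tool, called after "Call:" as name([rows], argument=value, ...), one row to a line, values as JSON. move_arm: Moves the arm, as the interface text tells. Its arguments: {"type":"object","properties":{"slide":{"type":"array","items":{"type":"array","items":{"type":"number"}}},"roll":{"type":"array","items":{"type":"number"}},"gripper":{"type":"number"},"squeeze":{"type":"number"}},"required":["slide","roll"]}

```bash
mkdir -p pics; ls
python3 - <<'E'
from bench import monitor, cams
import cv2,json,numpy as np
print(monitor.get_state())
for n in ("scene","top"):
    cv2.imwrite(f"pics/{n}0.png",cams.get_image(n)[:,:,::-1])
    print(n,cams.get_calibration(n))
print(cams.get_calibration("wrist"))
E
```

```text
pics
{'time': 0.0, 'joint_positions': array([-1.14490628,  0.32183332, -0.07009602,  1.45169768,  0.0225884 ,
        1.37075499, -0.05691753]), 'qd': array([-1.65886658e-04,  6.21830001e-04, -4.44095702e-04,  5.89003901e-04,
       -2.29321085e-04, -1.72660962e-05, -2.43176540e-03]), 'joint_torque': array([-7.27482784e-04, -4.91286421e+01, -4.04052073e-01, -3.12535679e+01,
       -6.38427003e-02,  4.36849322e-02,  1.75573859e-04]), 'position': array([0.25997742, 0.5951437 , 0.22144349]), 'tool_rot': array([-6.42180619e-01, -3.07494060e+00,  2.95441034e-03]), 'ft_force': array([-0.195329  ,  0.33995378,  0.42711255]), 'torque': array([ 0.00152984, -0.00073372, -0.04958004]), 'grip_force': 0.0, 'grip_width': 1.0003410522794605}
scene {'mtx': array([[529.53795794,   0.        , 289.11496267],
       [  0.        , 529.53795794, 211.19495096],
       [  0.        ,   0.        ,   1.        ]]), 'dist_coeffs': array([-0.03019534,  0.        ,  0.        ,  0.        ,  0.        ]), 'R': array([[ 0.74479474,  0.6672663 , -0.00603953],
       [ 0.57133297, -0.64233898, -0.51086131],
    
[... 342 characters left out ...]
.        ]), 'R': array([[ 0.00862636, -0.99994636, -0.00573325],
       [-0.98324351, -0.00743793, -0.18214521],
       [ 0.18209279,  0.00720843, -0.98325493]]), 't': array([0.01146053, 0.56308556, 1.0224324 ])}
{'mtx': array([[343.98762881,   0.        , 279.72256653],
       [  0.        , 343.98762881, 208.36948748],
       [  0.        ,   0.        ,   1.        ]]), 'dist_coeffs': array([0.00555183, 0.        , 0.        , 0.        , 0.        ]), 'R': array([[ 3.99571477e-01,  9.16701982e-01, -3.33547925e-04],
       [ 8.84328320e-01, -3.85364572e-01,  2.63548040e-01],
       [ 2.41466473e-01, -1.05601246e-01, -9.64646215e-01]]), 't': array([-0.6496088 , -0.03110459,  0.38962452])}
```

View pics/top0.png

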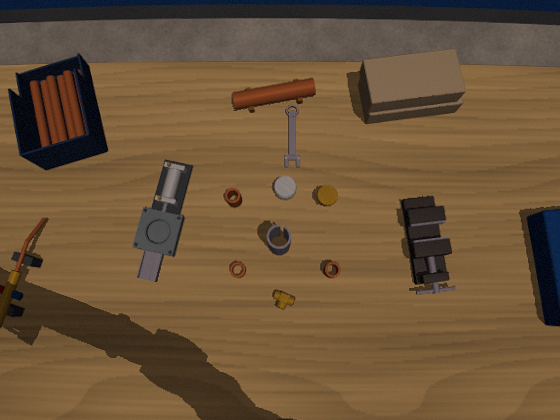

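View pics/scene0.png

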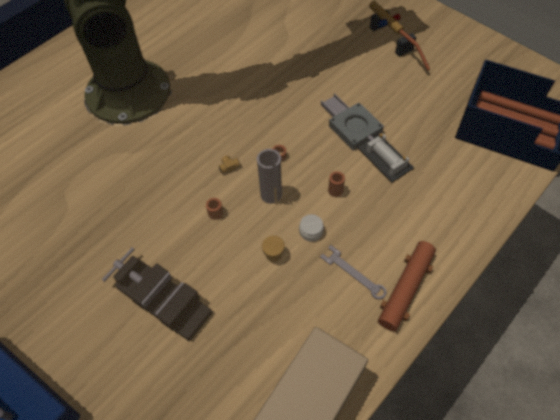

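```bash
cat > h.py <<'E'
import cv2,numpy as np
from bench import monitor,cams
from scipy.spatial.transform import Rotation as Ro
def cast(cal,uv,z):
    uv=np.atleast_2d(np.array(uv,float))
    n=cv2.undistortPoints(uv[:,None],cal["mtx"],cal["dist_coeffs"])[:,0]
    d=np.c_[n,np.ones(len(n))]@cal["R"]; o=-cal["R"].T@cal["t"]
    return o+d*((z-o[2])/d[:,2])[:,None]
def proj(cal,X):
    return cv2.projectPoints(np.atleast_2d(np.array(X,float)),cv2.Rodrigues(cal["R"])[0],cal["t"],cal["mtx"],cal["dist_coeffs"])[0][:,0]
def shot(name,png=None):
    cal=cams.get_calibration(name); im=cams.get_image(name)
    if png: cv2.imwrite("pics/"+png,im[:,:,::-1])
    return im,cal
def rel(p,roll=0):
    "shift in cm along tool axes from the present TCP to world point p"
    s=monitor.get_state(); R=Ro.from_rotvec(s["tool_rot"]).as_matrix()
    return (R.T@(np.array(p)-s["position"])*100).round(2)
def yaw():
    R=Ro.from_rotvec(monitor.get_state()["tool_rot"]).as_matrix(); return np.arctan2(R[1,1],R[0,1])
E
python3 - <<'E'
from h import *
c=cams.get_calibration("top")
for n,uv,z in [("feeder",(158,231),.026),("long",(232,194),.056),("short",(237.5,268),.024),("mid",(331,268),.04),("weight",(328,195),.046),("tin",(285,187),.034),("tube",(279,242),.14),("tube0",(278,233),.0),("tee",(284,298),.012),("wrench",(292,135),0),("vise",(427,245),.06),("chute",(149,275),.02),("pusher",(176,170),.046)]:
    p=cast(c,uv,z)[0]; print(n,p.round(3),np.hypot(*p[:2]).round(3))
w=cams.get_calibration("wrist"); s=monitor.get_state(); R=Ro.from_rotvec(s["tool_rot"]).as_matrix()
print("cam in tool",R.T@(-w["R"].T@w["t"]-s["position"]),"axis",R.T@w["R"][2]); print(R)
E
python3 -c "
import cv2
a=cv2.imread('pics/top0.png')[150:320,120:350]
cv2.imwrite('pics/top0c.png',cv2.resize(a,None,fx=3.4,fy=3.4,interpolation=cv2.INTER_CUBIC))"
```

```text
feeder [0.526 0.292 0.026] 0.601
long [0.608 0.12  0.056] 0.619
short [0.443 0.106 0.024] 0.455
mid [ 0.443 -0.104  0.04 ] 0.455
weight [ 0.609 -0.098  0.046] 0.617
tin [ 0.63  -0.     0.034] 0.63
tube [0.489 0.012 0.14 ] 0.489
tube0 [0.527 0.015 0.   ] 0.528
tee [0.377 0.    0.012] 0.377
wrench [ 0.769 -0.017  0.   ] 0.769
vise [ 0.494 -0.316  0.06 ] 0.587
chute [0.425 0.309 0.02 ] 0.525
pusher [0.666 0.253 0.046] 0.712
cam in tool [ 7.31929022e-02 -9.43507625e-05 -1.62279750e-01] axis [-0.26344351  0.00153729  0.9646736 ]
[[-9.16427116e-01  4.00201181e-01 -5.96603467e-04]
 [ 4.00201611e-01  9.16425660e-01 -1.63738727e-03]
 [-1.08541592e-04 -1.73930776e-03 -9.99998482e-01]]
```

View pics/top0c.png

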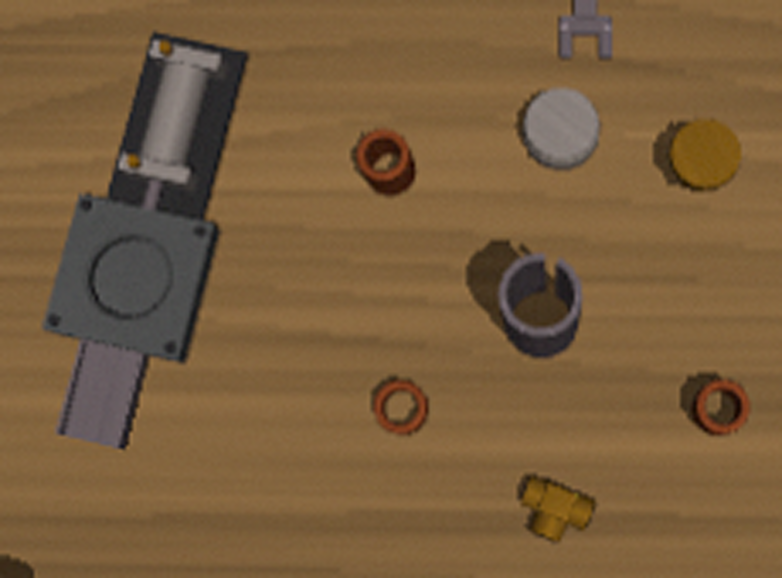

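Run:
```python
from h import *
print(rel((.51,.285,.24)),yaw())
```

```text
[-35.32 -18.42  -1.81] 1.15905930344973
```

Call:
move_arm([
  [-35.3, -18.4, -1.8],
  [-35.3, -18.4, -1.8],
  [-35.3, -18.4, -1.8],
  [-35.3, -18.4, -1.8],
  [-35.3, -18.4, -1.8],
  [-35.3, -18.4, -1.8],
  [-35.3, -18.4, -1.8],
  [-35.3, -18.4, -1.8],
  [-35.3, -18.4, -1.8],
  [-35.3, -18.4, -1.8],
  [-35.3, -18.4, -1.8],
  [-35.3, -18.4, -1.8],
  [-35.3, -18.4, -1.8],
  [-35.3, -18.4, -1.8],
], roll=[-0.41, -0.41, -0.41, -0.41, -0.41, -0.41, -0.41, -0.41, -0.41, -0.41, -0.41, -0.41, -0.41, -0.41])

```text
time: 1.5
position: [0.5094, 0.2867, 0.2405]
tool_rot: [0.0, -3.141, -0.0]
ft_force: [-0.4, 0.6, -0.2]
grip_width: 1.0
grip_force: 0.0
```

Run:
```python
from h import *
s=monitor.get_state();print(s["time"],s["position"],yaw(),abs(s["qd"]).max())
im,c=shot("wrist","w1.png")
print(proj(c,(.526,.292,.026)))
```

```text
1.5 [0.50943958 0.28666286 0.24050655] 1.5708792222773498 0.006674603549607315
[[283.58460373 196.86900139]]
```

View pics/w1.png

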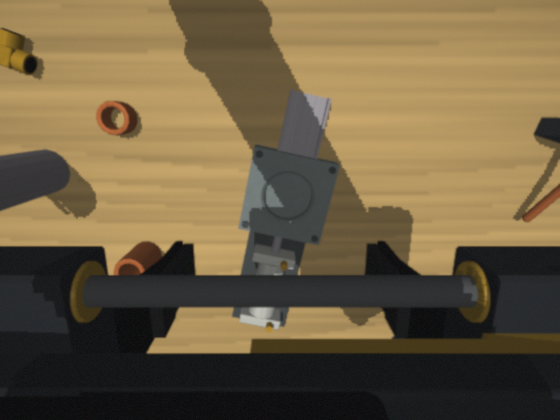

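Run:
```python
from h import *
im=cv2.imread("pics/w1.png"); c=cams.get_calibration("wrist")
g=cv2.cvtColor(im,6)[160:228,255:322]
for dp in [1]:
    r=cv2.HoughCircles(cv2.resize(g,None,fx=6,fy=6,interpolation=2),cv2.HOUGH_GRADIENT,1.5,400,param1=60,param2=20,minRadius=110,maxRadius=190)
    for u in r[0]:
        uv=u[:2]/6+[255-.4,160-.4]; print(uv,u[2]/6,cast(c,uv,.026),u[2]/6/344*(.405-.026))
b=np.mean([(260,154),(333,168),(315,238),(245,224)],0);print(cast(c,b,.026), cast(c,[(260,154),(333,168),(315,238),(245,224)],.026))
```

```text
Traceback (most recent call last):
TypeError: 'NoneType' object is not subscriptable
```

Run:
```python
from h import *
im=cv2.imread("pics/w1.png"); c=cams.get_calibration("wrist")
G=cv2.resize(cv2.cvtColor(im,6)[145:250,235:345],None,fx=5.5,fy=5.5,interpolation=2)
G=cv2.createCLAHE(4,(4,4)).apply(G); G=cv2.GaussianBlur(G,(0,0),3)
cv2.imwrite("pics/w1c.png",G)
r=cv2.HoughCircles(G,cv2.HOUGH_GRADIENT,1.5,30,param1=50,param2=30,minRadius=110,maxRadius=180)
for u in [] if r is None else r[0][:6]:
    uv=u[:2]/5.5+[235-.4,145-.4]; print(uv,cast(c,uv,.026),"rad",u[2]/5.5/344*.387)
q=[(260,154),(333,168),(315,238),(245,224)];print(cast(c,np.mean(q,0),.026), cast(c,q,.026))
```

```text
[[0.52518691 0.29699965 0.026     ]] [[0.47825442 0.26592867 0.026     ]
 [0.49355769 0.34602816 0.026     ]
 [0.57534975 0.32845973 0.026     ]
 [0.5582392  0.24749347 0.026     ]]
```

View pics/w1c.png

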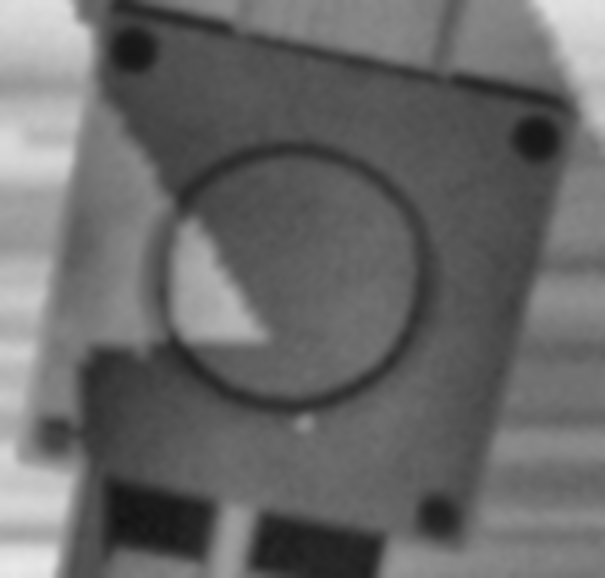

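Run:
```python
from h import *
c=cams.get_calibration("wrist")
q=np.array([(133,48),(536,138),(440,516),(53,437),(163,277),(430,277),(296,147),(296,408)])/5.5+[234.6,144.6]
p=cast(c,q,.026);print(p[:4].mean(0),p)
p=cast(c,q[4:],.023);print(p[:2].mean(0),p[2:].mean(0))
t=cams.get_calibration("top")
q=np.array([(86,204),(201,231),(170,347),(54,319),(131,277)])/3.4+[119.65,149.65]
print(cast(t,q,.026),cast(t,q[:4],.026).mean(0)); print(cast(t,np.array([540,298])/3.4+[119.65,149.65],.14))
print(rel((.485,.013,.24)))
```

```text
[0.52678193 0.29607514 0.026     ] [[0.47752765 0.2646145  0.026     ]
 [0.49542888 0.34506384 0.026     ]
 [0.57586635 0.32800834 0.026     ]
 [0.55830485 0.2466139  0.026     ]
 [0.52399016 0.27000665 0.026     ]
 [0.5239931  0.32456265 0.026     ]
 [0.4972422  0.2969937  0.026     ]
 [0.55197473 0.29737534 0.026     ]]
[0.52468843 0.29736775 0.023     ] [0.52531018 0.29726683 0.023     ]
[[0.57576645 0.32550176 0.026     ]
 [0.55761523 0.24507711 0.026     ]
 [0.47822067 0.2625379  0.026     ]
 [0.49632084 0.34285907 0.026     ]
 [0.5255467  0.29155522 0.026     ]] [0.5269808  0.29399396 0.026     ]
[[0.498229   0.01333941 0.14      ]]
[  2.45 -27.35   0.06]
```

Call:
move_arm([
  [0.9, -27.4, 0],
  [0.9, -27.4, 0],
  [0.9, -27.4, 0],
  [0.9, -27.4, 0],
  [0.9, -27.4, 0],
  [0.9, -27.4, 0],
  [0.9, -27.4, 0],
  [0.9, -27.4, 0],
  [0.9, -27.4, 0],
  [0.9, -27.4, 0],
  [0.9, -27.4, 0],
], roll=[0, 0, 0, 0, 0, 0, 0, 0, 0, 0, 0])

```text
time: 2.65
position: [0.5006, 0.0131, 0.2404]
tool_rot: [0.001, -3.141, 0.0]
ft_force: [0.0, 0.2, 0.2]
grip_width: 1.0
grip_force: 0.0
```

Run:
```python
from h import *
s=monitor.get_state();print(s["time"],s["position"],yaw(),abs(s["qd"]).max())
im,c=shot("wrist","w2.png")
print(proj(c,[(.498,.013,.14),(.443,.106,.024),(.443,-.104,.04)]))
```

```text
2.65 [0.50058325 0.01306866 0.24043246] 1.5713376357290816 0.005393201139648956
[[278.66661552 206.75973845]
 [365.49336258 129.33875596]
 [164.98152264 129.72881927]]
```

View pics/w2.png

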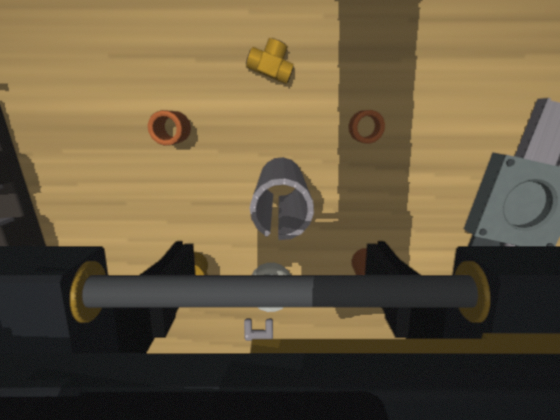

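Run:
```python
from h import *
im=cv2.imread("pics/w2.png"); c=cams.get_calibration("wrist")
I=im.astype(int); b,g,r=I[...,0],I[...,1],I[...,2]
m=((b>=r-5)&(g>95)); sub=np.zeros_like(m); sub[160:250,240:330]=m[160:250,240:330]
n,l,st,ce=cv2.connectedComponentsWithStats(sub.astype(np.uint8))
k=1+st[1:,4].argmax(); pts=np.argwhere(l==k)[:,::-1].astype(np.float32)
print(st[k]); cc,rr=cv2.minEnclosingCircle(pts); print(cc,rr,cast(c,cc,.14))
e=cv2.fitEllipse(cv2.convexHull(pts)); print(e, cast(c,e[0],.14))
hsv=cv2.cvtColor(im,40); m=cv2.inRange(hsv,(3,110,40),(14,255,255)); m[245:]=0
n,l,st,ce=cv2.connectedComponentsWithStats(m)
for k in range(1,n):
    if st[k,4]>80: print(st[k],ce[k])
print("seat",cast(c,(528,203),.023), "tee",cast(c,(271,60),.012))
```

```text
[251 178  62  43 582]
(281.7510070800781, 207.06275939941406) 30.89107322692871 [[0.49825262 0.01516012 0.14      ]]
((281.685546875, 205.36953735351562), (54.81139373779297, 61.340614318847656), 96.3609390258789) [[0.49686743 0.01510519 0.14      ]]
[ 148  110   43   36 1038] [168.10308285 127.18304432]
[349 110  36  34 675] [366.98814815 126.12592593]
seat [[0.52487768 0.29611331 0.023     ]] tee [[0.37247287 0.00444456 0.012     ]]
```

Call:
move_arm([
  [0.15, 0.2, 4],
  [0.15, 0.2, 8],
  [0.15, 0.2, 12],
  [0.15, 0.2, 14.4],
  [0.15, 0.2, 14.4],
  [0.15, 0.2, 14.4],
], roll=[0, 0, 0, 0, 0, 0])

```text
time: 3.3
position: [0.4994, 0.014, 0.0971]
tool_rot: [0.002, 3.141, -0.0]
ft_force: [-0.1, -1.0, 0.4]
grip_width: 1.003
grip_force: 0.0
```

Call:
move_arm([
  [0, 0, 0],
  [0, 0, 0],
  [0, 0, 0],
  [0, 0, 0],
  [0, 0, 0],
  [0, 0, 0],
  [0, 0, 0],
  [0, 0, 0],
], roll=[0, 0, 0, 0, 0, 0, 0, 0], gripper=4.0, squeeze=25)

```text
time: 4.1
position: [0.4992, 0.014, 0.0967]
tool_rot: [0.003, 3.141, 0.0]
ft_force: [-1.0, 1.7, 1.8]
grip_width: 0.577
grip_force: 25.0
```

Call:
move_arm([
  [0, 0, -2],
  [0, 0, -5],
  [0, 0, -8],
  [-0.4, 4, -8],
  [-0.8, 8, -8],
  [-1.2, 12, -8],
  [-1.6, 16, -8],
  [-2, 20, -8],
  [-2.4, 24, -8],
  [-2.6, 26, -8],
  [-2.7, 28.1, -8],
  [-2.7, 28.1, -8],
  [-2.7, 28.1, -8],
  [-2.7, 28.1, -8],
], roll=[0, 0, 0, 0, 0, 0, 0, 0, 0, 0, 0, 0, 0, 0])

```text
time: 5.5
position: [0.527, 0.2926, 0.1763]
tool_rot: [-0.007, -3.141, 0.003]
ft_force: [-0.4, -0.0, -4.2]
grip_width: 0.573
grip_force: 25.0
```

```bash
python3 - <<'E'
from h import *
s=monitor.get_state();print(s["time"],s["position"],yaw(),s["ft_force"],s["grip_width"])
im,c=shot("wrist","w3.png"); shot("scene","s3.png")
E
python3 -c "
import cv2,numpy as np
a=cv2.imread('pics/w3.png')[100:270,200:400]
b=cv2.imread('pics/s3.png')[40:210,280:480]
cv2.imwrite('pics/m3.png',cv2.resize(np.hstack([a,b]),None,fx=2,fy=2,interpolation=2))"
```

```text
5.5 [0.52701494 0.29256832 0.17627464] 1.5665180378372698 [-0.43775994 -0.03997327 -4.17631562] 0.572944232891559
```

View pics/m3.png

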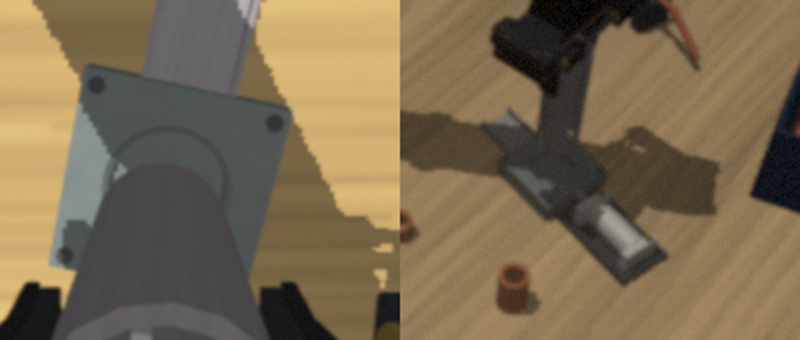

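Call:
move_arm([
  [0, 0, 2],
  [0, 0, 3],
  [0, 0, 3],
  [0, 0, 3],
  [0, 0, 3],
], roll=[0, 0, 0, 0, 0])

```text
time: 6.1
position: [0.5271, 0.2949, 0.1475]
tool_rot: [0.003, 3.14, 0.001]
ft_force: [-0.7, 0.1, -4.0]
grip_width: 0.572
grip_force: 25.0
```

Run:
```python
from h import *
s=monitor.get_state();print(s["time"],s["position"],s["tool_rot"],s["ft_force"],s["grip_width"])
im,c=shot("wrist","w4.png")
p=s["position"]; 
# expected image positions of seat ring, and of tube bottom ring under the grip
for n,C,rad in (("seat",(.526,.296,.026),.0305),("tubebot",(p[0],p[1],.012+p[2]-.1087),.025)):
    a=np.linspace(0,2*np.pi,5)[:4]; print(n,proj(c,np.array(C)+rad*np.c_[np.cos(a),np.sin(a),0*a]).round(1).tolist())
a=im[100:270,200:400]; cv2.imwrite("pics/m4.png",cv2.resize(a[:,:,::-1],None,fx=4,fy=3.5,interpolation=2))
```

```text
6.1 [0.52709404 0.29487521 0.14747954] [3.13781037e-03 3.14035716e+00 1.19000567e-03] [-0.70167174  0.07327895 -4.04607424] 0.5724765496614793
seat [[280.0, 235.6], [315.8, 201.7], [279.9, 166.1], [244.1, 201.9]]
tubebot [[278.7, 241.0], [310.6, 210.9], [278.5, 179.5], [246.6, 211.0]]
```

View pics/m4.png

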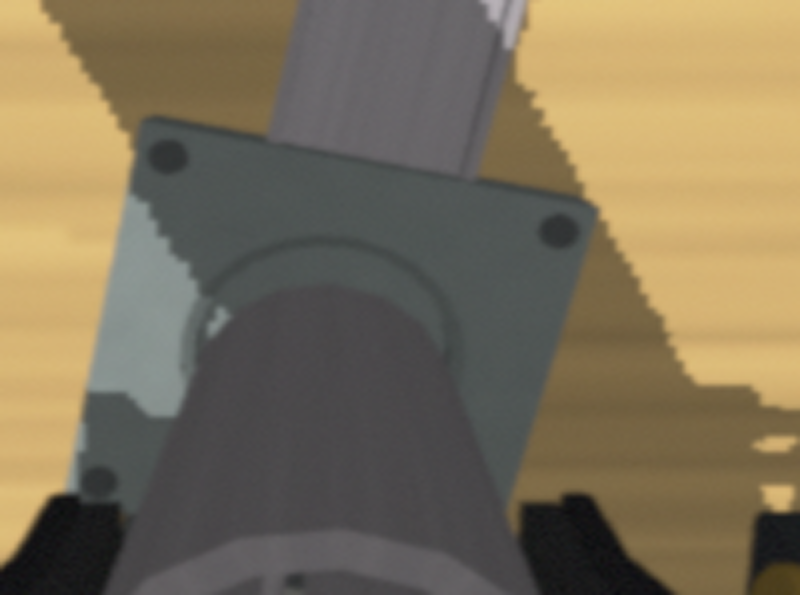

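Call:
move_arm([
  [0.1, 0, 0],
  [0.1, 0, 0.8],
  [0.1, 0, 1.4],
  [0.1, 0, 2.0],
  [0.1, 0, 2.4],
  [0.1, 0, 2.8],
  [0.1, 0, 3.2],
  [0.1, 0, 3.5],
  [0.1, 0, 3.7],
  [0.1, 0, 3.7],
], roll=[0, 0, 0, 0, 0, 0, 0, 0, 0, 0])

```text
time: 7.15
position: [0.5254, 0.2947, 0.1093]
tool_rot: [-0.003, -3.141, 0.0]
ft_force: [-0.4, -0.4, -4.0]
grip_width: 0.573
grip_force: 25.0
```

Call:
move_arm([
  [0, 0, 0.1],
  [0, 0, 0.1],
  [0, 0, 0.1],
], roll=[0, 0, 0])

```text
time: 7.45
position: [0.5258, 0.2949, 0.1089]
tool_rot: [0.003, 3.141, 0.001]
ft_force: [0.7, 0.2, -2.9]
grip_width: 0.575
grip_force: 25.0
```

Call:
move_arm([
  [0, 0, 0],
  [0, 0, 0],
  [0, 0, 0],
  [0, 0, 0],
  [0, 0, 0],
  [0, 0, -4],
  [0, 0, -8],
  [0, 0, -12],
  [0, 0, -12],
  [0, 0, -12],
  [0, 0, -12],
], roll=[0, 0, 0, 0, 0, 0, 0, 0, 0, 0, 0], gripper=8.7)

```text
time: 8.55
position: [0.5249, 0.2944, 0.2272]
tool_rot: [-0.003, -3.14, 0.002]
ft_force: [0.6, -0.9, 0.5]
grip_width: 1.0
grip_force: 0.0
```

```bash
cat >> h.py <<'E'
def rings(im,c,z,box):
    "copper rings: outer hull ellipse centre cast on z"
    hsv=cv2.cvtColor(im,cv2.COLOR_RGB2HSV); m=cv2.inRange(hsv,(3,110,40),(14,255,255))
    k=np.zeros_like(m);x0,y0,x1,y1=box;k[y0:y1,x0:x1]=m[y0:y1,x0:x1]
    n,l,st,ce=cv2.connectedComponentsWithStats(k)
    for i in range(1,n):
        if st[i,4]>80: print(st[i],ce[i].round(1),cast(c,ce[i],z).round(4))
E
python3 - <<'E'
from h import *
s=monitor.get_state();print(s["time"],s["position"],s["ft_force"],s["grip_width"])
im,c=shot("wrist","w5.png")
p=s["position"]; a=np.linspace(0,2*np.pi,5)[:4]
print(proj(c,np.array((.5254,.2947,.152))+.025*np.c_[np.cos(a),np.sin(a),0*a]).round(1).tolist())
cv2.imwrite("pics/w5c.png",cv2.resize(im[120:290,180:400,::-1],None,fx=3.5,fy=3.5,interpolation=2))
print(rel((.60,.12,.20)))
E
```

```text
8.55 [0.52486112 0.29435242 0.22722307] [ 0.59792246 -0.89440161  0.52718824] 0.9999971653985332
[[279.3, 252.4], [313.9, 220.1], [279.2, 186.2], [244.6, 220.2]]
[ -7.57 -17.41   2.69]
```

View pics/w5c.png

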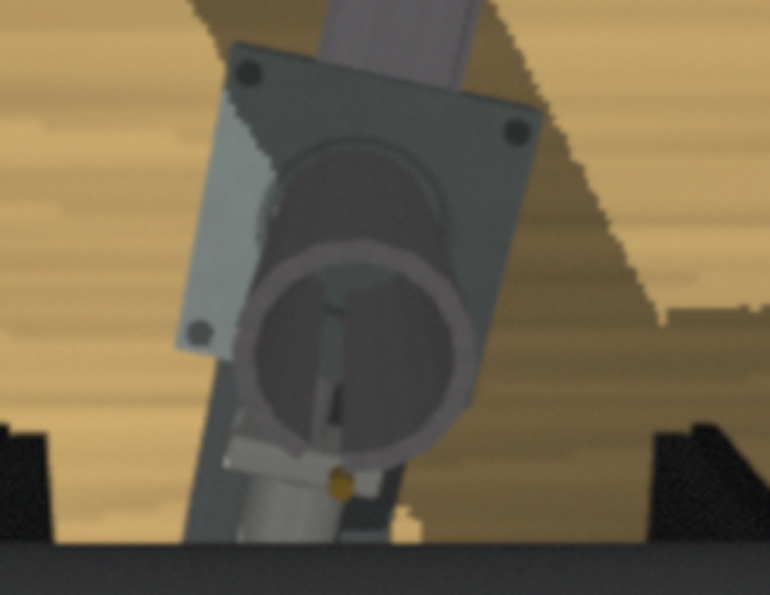

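Call:
move_arm([
  [-8.3, -17.4, 2.7],
  [-8.3, -17.4, 2.7],
  [-8.3, -17.4, 2.7],
  [-8.3, -17.4, 2.7],
  [-8.3, -17.4, 2.7],
  [-8.3, -17.4, 2.7],
  [-8.3, -17.4, 2.7],
  [-8.3, -17.4, 2.7],
  [-8.3, -17.4, 2.7],
], roll=[0, 0, 0, 0, 0, 0, 0, 0, 0])

```text
time: 9.5
position: [0.6078, 0.1223, 0.2016]
tool_rot: [0.001, -3.141, -0.001]
ft_force: [0.0, 0.3, -0.6]
grip_width: 0.998
grip_force: 0.0
```

Run:
```python
from h import *
s=monitor.get_state();print(s["time"],s["position"],s["tool_rot"],s["ft_force"])
im,c=shot("wrist","w6.png")
print(proj(c,[(.608,.12,.056),(.608,.12,0)])); rings(im,c,.056,(150,100,400,270))
cv2.imwrite("pics/w6c.png",cv2.resize(im[150:280,200:380,::-1],None,fx=4,fy=4,interpolation=2))
```

```text
9.5 [0.60777634 0.12234786 0.20156425] [ 1.45511353e-03 -3.14145227e+00 -7.97469385e-04] [ 0.04798241  0.31710228 -0.56255163]
[[276.15611579 196.93628244]
 [276.5796047  184.87374898]]
[ 259  168   39   45 1153] [277.9 190.9] [[0.6023 0.1216 0.056 ]]
```

View pics/w6c.png

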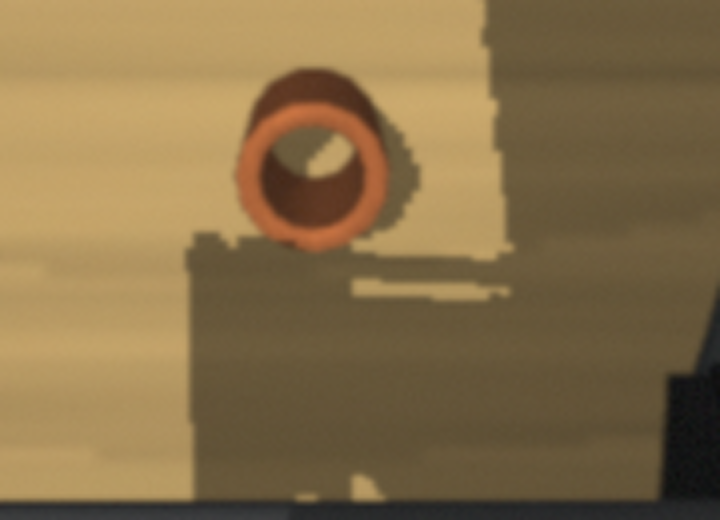

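Call:
move_arm([
  [0.25, -0.2, 4],
  [0.25, -0.2, 8],
  [0.25, -0.2, 12],
  [0.25, -0.2, 15],
  [0.25, -0.2, 17.1],
  [0.25, -0.2, 17.1],
  [0.25, -0.2, 17.1],
], roll=[0, 0, 0, 0, 0, 0, 0])

```text
time: 10.25
position: [0.6059, 0.1191, 0.0311]
tool_rot: [0.002, 3.141, 0.0]
ft_force: [0.8, 0.1, 0.7]
grip_width: 1.0
grip_force: 0.0
```

Call:
move_arm([
  [0, 0, 0],
  [0, 0, 0],
  [0, 0, 0],
  [0, 0, 0],
  [0, 0, 0],
  [0, 0, 0],
  [0, 0, 0],
  [0, 0, 0],
], roll=[0, 0, 0, 0, 0, 0, 0, 0], gripper=2.8, squeeze=20)

```text
time: 11.05
position: [0.606, 0.1195, 0.0308]
tool_rot: [0.002, 3.141, 0.002]
ft_force: [0.3, 1.9, 1.3]
grip_width: 0.401
grip_force: 20.0
```

Call:
move_arm([
  [0, 0, -4],
  [0, 0, -8],
  [0, 0, -12],
  [0, 0, -16],
  [0, 0, -17],
  [0, 0, -17],
  [0, 0, -17],
  [0, 0, -17],
], roll=[0, 0, 0, 0, 0, 0, 0, 0])

```text
time: 11.85
position: [0.6042, 0.1183, 0.1975]
tool_rot: [-0.003, -3.137, 0.002]
ft_force: [-0.2, 0.2, -3.5]
grip_width: 0.397
grip_force: 20.0
```

Run:
```python
from h import *
s=monitor.get_state();print(s["time"],s["position"],s["tool_rot"],s["ft_force"],s["grip_width"]*87)
print(rel((.5265,.2948,s["position"][2])))
```

```text
11.85 [0.60415736 0.11830561 0.19751364] [-2.66333621e-03 -3.13681114e+00  2.19949772e-03] [-0.16792185  0.18190231 -3.46641926] 34.558340279582225
[7.800e+00 1.764e+01 1.000e-02]
```

Call:
move_arm([
  [1.8, 4, 0],
  [3.6, 8, 0],
  [5.4, 12, 0],
  [6.9, 15.3, 0],
  [7.6, 17, 0],
  [7.85, 17.55, 0],
  [7.85, 17.55, 0],
  [7.85, 17.55, 0],
  [7.85, 17.55, 0],
  [7.85, 17.55, 0],
  [7.85, 17.55, 0],
], roll=[0, 0, 0, 0, 0, 0, 0, 0, 0, 0, 0])

```text
time: 12.95
position: [0.5281, 0.2933, 0.2007]
tool_rot: [0.005, 3.141, -0.0]
ft_force: [0.4, 0.0, -2.9]
grip_width: 0.401
grip_force: 20.0
```

Run:
```python
from h import *
s=monitor.get_state();print(s["time"],s["position"],s["tool_rot"],s["ft_force"],s["grip_width"]*87)
im,c=shot("wrist","w7.png")
cv2.imwrite("pics/w7c.png",cv2.resize(im[130:290,190:380,::-1],None,fx=3.7,fy=3.7,interpolation=2))
```

```text
12.95 [0.52806028 0.29333683 0.20067317] [ 5.21128102e-03  3.14130641e+00 -7.33344202e-06] [ 0.44491876  0.02515194 -2.90121038] 34.85946007595878
```

View pics/w7c.png

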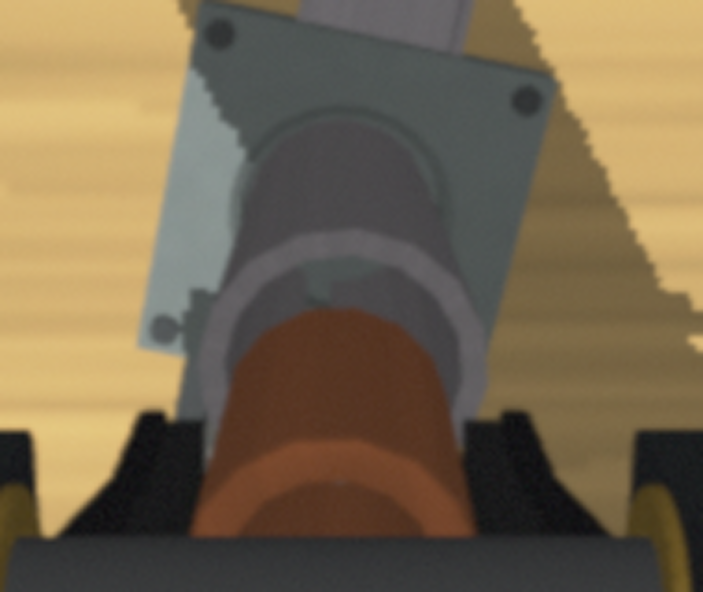

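Run:
```python
from h import *
c=cams.get_calibration("wrist");s=monitor.get_state();print(s["position"],s["tool_rot"])
k=lambda x,y:(x/3.7+189.6,y/3.7+129.6)
t=cast(c,[k(344,228.5),k(200,345),k(488,345)],.152); b=cast(c,[k(340,307),k(232,370),k(450,370)],s["position"][2]-.0308)
print(t,t[0,0]+.025,t[1:,1].mean());print(b,b[0,0]+.018,b[1:,1].mean())
```

```text
[0.52791172 0.29361164 0.20068319] [4.52073689e-03 3.14135908e+00 1.07159847e-04]
[[0.50146564 0.29617023 0.152     ]
 [0.52211684 0.27114436 0.152     ]
 [0.52224727 0.32120507 0.152     ]] 0.5264656381437635 0.2961747159888297
[[0.51017349 0.29537115 0.16988319]
 [0.52061148 0.27808947 0.16988319]
 [0.5207034  0.31296013 0.16988319]] 0.5281734923340301 0.2955248021572331
```

Call:
move_arm([
  [0.12, 0, 0],
  [0.12, 0, 0.8],
  [0.12, 0, 1.4],
  [0.12, 0, 2.0],
  [0.12, 0, 2.6],
  [0.12, 0, 3.2],
  [0.12, 0, 3.8],
  [0.12, 0, 4.3],
  [0.12, 0, 4.3],
], roll=[0, 0, 0, 0, 0, 0, 0, 0, 0])

```text
time: 13.9
position: [0.5259, 0.294, 0.1566]
tool_rot: [-0.003, -3.14, 0.001]
ft_force: [0.1, -0.2, -2.1]
grip_width: 0.405
grip_force: 20.0
```

Call:
move_arm([
  [0, 0, 0],
  [0, 0, 0],
  [0, 0, 0],
  [0, 0, 0],
  [0, 0, -3],
  [0, 0, -7],
  [0, 0, -7],
  [0, 0, -7],
  [0, 0, -7],
], roll=[0, 0, 0, 0, 0, 0, 0, 0, 0], gripper=8.7)

```text
time: 14.8
position: [0.5259, 0.294, 0.2268]
tool_rot: [-0.003, -3.141, 0.001]
ft_force: [-0.3, -0.3, -0.4]
grip_width: 0.991
grip_force: 0.0
```

Run:
```python
from h import *
s=monitor.get_state();print(s["time"],s["position"],s["tool_rot"],s["ft_force"],s["grip_width"]*87)
im,c=shot("wrist","w8.png")
cv2.imwrite("pics/w8c.png",cv2.resize(im[130:290,190:380,::-1],None,fx=3.7,fy=3.7,interpolation=2))
print(rel((.443,-.104,.20)))
```

```text
14.8 [0.52591397 0.29400421 0.22683001] [-2.77247132e-03 -3.14063342e+00  8.26822640e-04] [-0.28898058 -0.30746572 -0.44164352] 86.23134653520009
[  8.2  -39.8    2.69]
```

View pics/w8c.png

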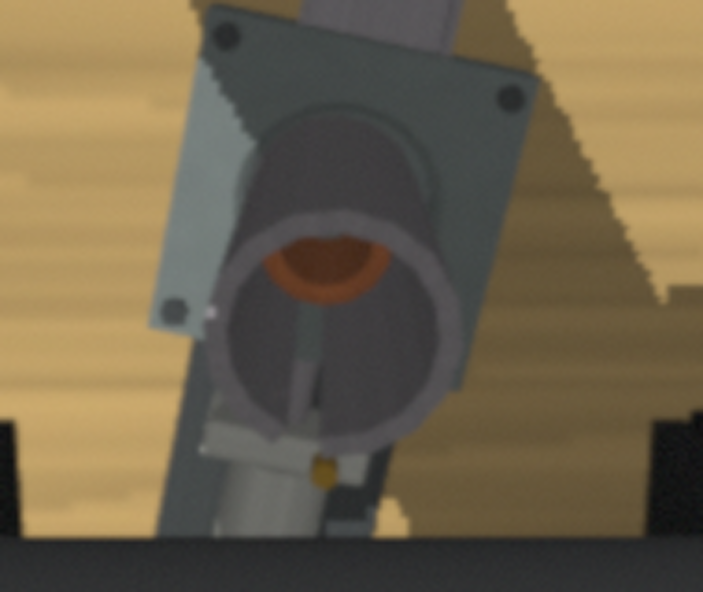

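Call:
move_arm([
  [0.8, -4, 0],
  [1.6, -8, 0],
  [8.2, -39.8, 2.7],
  [8.2, -39.8, 2.7],
  [8.2, -39.8, 2.7],
  [8.2, -39.8, 2.7],
  [8.2, -39.8, 2.7],
  [8.2, -39.8, 2.7],
  [8.2, -39.8, 2.7],
  [8.2, -39.8, 2.7],
  [8.2, -39.8, 2.7],
  [8.2, -39.8, 2.7],
  [8.2, -39.8, 2.7],
  [8.2, -39.8, 2.7],
  [8.2, -39.8, 2.7],
], roll=[0, 0, 0, 0, 0, 0, 0, 0, 0, 0, 0, 0, 0, 0, 0])

```text
time: 16.35
position: [0.4438, -0.103, 0.2005]
tool_rot: [-0.001, -3.142, 0.0]
ft_force: [0.5, 0.4, -0.2]
grip_width: 1.0
grip_force: 0.0
```

```bash
cat > m.py <<'E'
import sys
from h import *
z=float(sys.argv[1]); s=monitor.get_state();print(s["time"],s["position"],s["tool_rot"],s["joint_positions"][6])
im,c=shot("wrist",sys.argv[2])
hsv=cv2.cvtColor(im,cv2.COLOR_RGB2HSV); m=cv2.inRange(hsv,(3,110,40),(14,255,255)); m[270:]=0
n,l,st,ce=cv2.connectedComponentsWithStats(m)
for i in range(1,n):
    x,y,w,h,a=st[i]
    if a>150:
        p=cast(c,((x+(w-1)/2),(y+h-1-(w-1)/2)),z)[0]; q=cast(c,[(x-.5,y+h-w/2),(x+w-.5,y+h-w/2)],z)
        print(st[i],p.round(4),"diam",np.linalg.norm(q[1]-q[0]).round(4),"rel",rel((p[0],p[1],.03)))
E
python3 m.py .04 w9.png
```

```text
16.35 [ 0.44381454 -0.10298517  0.20050657] [-6.98737498e-04 -3.14150215e+00  1.20049162e-04] 1.69447370566737
[259 167  37  41 919] [ 0.4398 -0.1047  0.04  ] diam 0.0355 rel [ 0.4  -0.16 17.05]
[ 462  166   46   37 1160] [0.4306 0.0924 0.04  ] diam 0.0436 rel [ 1.33 19.55 17.05]
```

Call:
move_arm([
  [0.4, -0.25, 4],
  [0.4, -0.25, 8],
  [0.4, -0.25, 12],
  [0.4, -0.25, 16],
  [0.4, -0.25, 18],
  [0.4, -0.25, 18],
  [0.4, -0.25, 18],
], roll=[0, 0, 0, 0, 0, 0, 0])

```text
time: 17.1
position: [0.44, -0.1062, 0.021]
tool_rot: [0.003, 3.141, -0.001]
ft_force: [-0.3, -0.7, -0.2]
grip_width: 0.998
grip_force: 0.0
```

Call:
move_arm([
  [0, 0, 0],
  [0, 0, 0],
  [0, 0, 0],
  [0, 0, 0],
  [0, 0, 0],
  [0, 0, 0],
  [0, 0, 0],
  [0, 0, 0],
], roll=[0, 0, 0, 0, 0, 0, 0, 0], gripper=2.8, squeeze=20)

```text
time: 17.9
position: [0.4397, -0.106, 0.0206]
tool_rot: [-0.003, -3.142, -0.0]
ft_force: [-0.0, 0.1, 0.0]
grip_width: 0.412
grip_force: 20.0
```

Call:
move_arm([
  [0, 0, -4],
  [0, 0, -8],
  [0, 0, -12],
  [0, 0, -16],
  [0, 0, -18],
  [0, 0, -18],
  [0, 0, -18],
  [0, 0, -18],
], roll=[0, 0, 0, 0, 0, 0, 0, 0])

```text
time: 18.7
position: [0.4382, -0.1059, 0.1984]
tool_rot: [-0.003, -3.138, -0.0]
ft_force: [0.4, -0.8, -2.1]
grip_width: 0.413
grip_force: 20.0
```

Call:
move_arm([
  [-0.8, 4, 0],
  [-1.6, 8, 0],
  [-2.4, 12, 0],
  [-3.3, 16, 0],
  [-4.2, 20, 0],
  [-5.1, 24, 0],
  [-6, 28, 0],
  [-6.9, 32, 0],
  [-7.8, 36, 0],
  [-8.4, 38.5, 0],
  [-8.65, 40, 0],
  [-8.65, 40, 0],
  [-8.65, 40, 0],
  [-8.65, 40, 0],
  [-8.65, 40, 0],
  [-8.65, 40, 0],
  [-8.65, 40, 0],
], roll=[0, 0, 0, 0, 0, 0, 0, 0, 0, 0, 0, 0, 0, 0, 0, 0, 0])

```text
time: 20.4
position: [0.527, 0.2932, 0.2009]
tool_rot: [0.004, 3.141, 0.0]
ft_force: [-0.5, -0.3, -2.0]
grip_width: 0.411
grip_force: 20.0
```

```bash
cat > a.py <<'E'
# lower front edges: tube mouth ring (grey) and held copper bush, seen by the wrist; prints centre offset
import sys
from h import *
off=float(sys.argv[1]); s=monitor.get_state(); print(s["time"],s["position"],s["tool_rot"],s["ft_force"],s["grip_width"]*87)
im,c=shot("wrist",sys.argv[2])
hsv=cv2.cvtColor(im,cv2.COLOR_RGB2HSV); m=cv2.inRange(hsv,(3,110,40),(14,255,255)); m[:,:220]=0; m[:,345:]=0; m[275:]=0
ys,xs=np.nonzero(m); top=ys.min(); print("copper top row",top)
z=s["position"][2]-off
u=xs[ys<=top+1].mean(); p=cast(c,(u,top-.5),z)[0]; print("bush",p[0]+.018,p[1],"u",u)
for r in (top+10,top+18):
    x=xs[ys==r]; q=cast(c,[(x.min(),r),(x.max(),r)],z); print("row",r,x.min(),x.max(),q[:,1].mean().round(4))
pr=proj(c,[(.5265-.025,.2962,.152),(.5265-.0205,.2962,.152)]);print("mouth edge pred",pr.round(1).tolist())
v=int(round(pr[0,0])); print(im[int(pr[0,1])-6:int(pr[1,1])+6,v].astype(int).sum(1))
E
python3 a.py .0206 w10.png
```

```text
20.4 [0.52697343 0.29316435 0.20091759] [4.06799351e-03 3.14117083e+00 4.63978581e-04] [-0.49977147 -0.29216483 -1.9608025 ] 35.75089732223757
copper top row 201
bush 0.5174338162727681 0.29417265596441816 u 280.2
row 211 263 293 0.2929Traceback (most recent call last):
  File "a.py", line 11, in <module>
    x=xs[ys==r]; q=cast(c,[(x.min(),r),(x.max(),r)],z); print("row",r,x.min(),x.max(),q[:,1].mean().round(4))
                            ~~~~~^^
    return umr_minimum(a, axis, None, out, keepdims, initial, where)
ValueError: zero-size array to reduction operation minimum which has no identity
```

```bash
sed -i 's/^ys,xs=.*/n,l,st,ce=cv2.connectedComponentsWithStats(m); print(st[1:][st[1:,4]>60]); m=(l==1+st[1:,4].argmax()); ys,xs=np.nonzero(m); top=ys.min(); print("copper top row",top)/; s/(top+10,top+18)/(top+10,top+16)/' a.py; python3 a.py .0206 w10.png
```

```text
20.45 [0.5269582  0.29337058 0.20089198] [3.61353190e-03 3.14113891e+00 4.99710882e-04] [ 0.29395961 -0.01286738 -2.54098818] 35.827844243392185
[[ 261  201   36   18  444]
 [ 242  221   76   54 2816]]
copper top row 221
bush 0.528842947999449 0.29430799423028847 u 280.125
row 231 257 302 0.294
row 237 253 307 0.2942
mouth edge pred [[283.0, 192.9], [283.0, 199.8]]
[219 216 224 222 221 226 233 260 288 293 291 292 290 277 235 185 167 175
 173]
```

Call:
move_arm([
  [0.17, 0.1, 0],
  [0.17, 0.1, 0.5],
  [0.17, 0.1, 1.0],
  [0.17, 0.1, 1.5],
  [0.17, 0.1, 2.0],
  [0.17, 0.1, 2.5],
  [0.17, 0.1, 3.0],
  [0.17, 0.1, 3.0],
], roll=[0, 0, 0, 0, 0, 0, 0, 0])

```text
time: 21.3
position: [0.5247, 0.2944, 0.1695]
tool_rot: [-0.003, -3.14, 0.001]
ft_force: [0.9, -0.6, -1.0]
grip_width: 0.408
grip_force: 20.0
```

```bash
python3 a.py .0206 w11.png
```

```text
21.3 [0.5246765  0.29444549 0.16951978] [-2.76441037e-03 -3.14027336e+00  1.36376609e-03] [ 0.89792706 -0.58774611 -1.031052  ] 35.49304580059687
[[ 242  219   76   56 2926]]
copper top row 219
bush 0.5253863757823976 0.29460447293990505 u 278.8076923076923
row 229 259 301 0.2953
row 235 254 305 0.295
mouth edge pred [[281.7, 209.8], [281.7, 217.7]]
[227 221 222 224 223 225 236 264 288 294 295 293 291 290 276 232 188 172
 177 174]
```

Call:
move_arm([
  [-0.08, 0.05, 0.3],
  [-0.08, 0.05, 0.7],
  [-0.08, 0.05, 1.1],
  [-0.08, 0.05, 1.3],
  [-0.08, 0.05, 1.3],
  [-0.08, 0.05, 1.3],
], roll=[0, 0, 0, 0, 0, 0])

```text
time: 21.95
position: [0.526, 0.2952, 0.1576]
tool_rot: [0.003, 3.141, 0.0]
ft_force: [-0.5, -1.0, -2.4]
grip_width: 0.409
grip_force: 20.0
```

Call:
move_arm([
  [0, 0, 0],
  [0, 0, 0],
  [0, 0, 0],
  [0, 0, 0],
  [0, 0, -3],
  [0, 0, -7],
  [0, 0, -7],
  [0, 0, -7],
  [0, 0, -7],
], roll=[0, 0, 0, 0, 0, 0, 0, 0, 0], gripper=8.7)

```text
time: 22.85
position: [0.5255, 0.295, 0.2267]
tool_rot: [-0.003, -3.141, 0.001]
ft_force: [-0.4, 0.1, -0.9]
grip_width: 0.993
grip_force: 0.0
```

```bash
cat > v.py <<'E'
import sys
from h import *
zt=float(sys.argv[1]); s=monitor.get_state(); print(s["time"],s["position"],s["tool_rot"],s["grip_width"]*87)
im,c=shot("wrist",sys.argv[2])
hsv=cv2.cvtColor(im,cv2.COLOR_RGB2HSV); m=cv2.inRange(hsv,(3,110,40),(14,255,255)); m[:,:220]=0; m[:,345:]=0; m[275:]=0
n,l,st,ce=cv2.connectedComponentsWithStats(m); print(st[1:][st[1:,4]>40])
for dz in (0,.01,.03): print("expected rear edge of ring if top at",zt+dz,proj(c,[(.5265+.018,.2962,zt+dz),(.5265,.2962-.018,zt+dz),(.5265,.2962+.018,zt+dz)]).round(1).tolist())
print(rel((.440,.107,.20)))
E
python3 v.py .108 w12.png
```

```text
22.85 [0.52549353 0.29500244 0.22672697] [-2.64141505e-03 -3.14052024e+00  1.00178341e-03] 86.35252041107066
[[ 260  195   41   31 1004]]
expected rear edge of ring if top at 0.108 [[280.3, 225.6], [259.0, 205.4], [301.6, 205.3]]
expected rear edge of ring if top at 0.118 [[280.3, 229.4], [258.3, 208.5], [302.3, 208.4]]
expected rear edge of ring if top at 0.138 [[280.4, 237.7], [256.7, 215.4], [304.0, 215.4]]
[  8.5  -18.81   2.67]
```

Call:
move_arm([
  [1.8, -4, 0],
  [3.6, -8, 0],
  [8.4, -18.8, 2.7],
  [8.4, -18.8, 2.7],
  [8.4, -18.8, 2.7],
  [8.4, -18.8, 2.7],
  [8.4, -18.8, 2.7],
  [8.4, -18.8, 2.7],
  [8.4, -18.8, 2.7],
  [8.4, -18.8, 2.7],
], roll=[0, 0, 0, 0, 0, 0, 0, 0, 0, 0])

```text
time: 23.9
position: [0.4419, 0.1083, 0.2005]
tool_rot: [-0.0, -3.142, 0.0]
ft_force: [1.1, 0.1, 0.1]
grip_width: 1.002
grip_force: 0.0
```

```bash
python3 m.py .024 w13.png
```

```text
23.9 [0.44188084 0.10828663 0.2004916 ] [-3.99618006e-04 -3.14155451e+00  4.60189711e-04] 1.2504668886402883
[263 168  35  37 691] [0.4392 0.1094 0.024 ] diam 0.0352 rel [ 0.26  0.14 17.05]
```

Call:
move_arm([
  [0.26, 0, 4],
  [0.26, 0, 8],
  [0.26, 0, 12],
  [0.26, 0, 16],
  [0.26, 0, 18.2],
  [0.26, 0, 18.8],
  [0.26, 0, 18.8],
  [0.26, 0, 18.8],
], roll=[0, 0, 0, 0, 0, 0, 0, 0])

```text
time: 24.75
position: [0.4403, 0.1079, 0.0138]
tool_rot: [0.003, 3.139, 0.001]
ft_force: [0.1, -0.1, 0.6]
grip_width: 1.002
grip_force: 0.0
```

Call:
move_arm([
  [0, 0, 0],
  [0, 0, 0],
  [0, 0, 0],
  [0, 0, 0],
  [0, 0, 0],
  [0, 0, 0],
  [0, 0, 0],
  [0, 0, 0],
], roll=[0, 0, 0, 0, 0, 0, 0, 0], gripper=2.8, squeeze=20)

```text
time: 25.55
position: [0.439, 0.1075, 0.0125]
tool_rot: [-0.003, -3.142, -0.0]
ft_force: [-0.4, 0.1, -0.0]
grip_width: 0.408
grip_force: 20.0
```

Call:
move_arm([
  [0, 0, -4],
  [0, 0, -8],
  [0, 0, -12],
  [0, 0, -16],
  [0, 0, -18.8],
  [0, 0, -18.8],
  [0, 0, -18.8],
  [0, 0, -18.8],
], roll=[0, 0, 0, 0, 0, 0, 0, 0])

```text
time: 26.35
position: [0.4379, 0.107, 0.1989]
tool_rot: [-0.003, -3.139, 0.002]
ft_force: [-1.1, 0.1, -1.5]
grip_width: 0.407
grip_force: 20.0
```

Call:
move_arm([
  [-1.8, 4, 0],
  [-3.6, 8, 0],
  [-5.4, 12, 0],
  [-7, 15.5, 0],
  [-8.2, 17.8, 0],
  [-8.7, 18.8, 0],
  [-8.7, 18.8, 0],
  [-8.7, 18.8, 0],
  [-8.7, 18.8, 1.5],
  [-8.7, 18.8, 3],
  [-8.7, 18.8, 3],
  [-8.7, 18.8, 3],
  [-8.7, 18.8, 3],
], roll=[0, 0, 0, 0, 0, 0, 0, 0, 0, 0, 0, 0, 0])

```text
time: 27.65
position: [0.5265, 0.2952, 0.1709]
tool_rot: [0.003, 3.141, 0.001]
ft_force: [0.3, 0.7, -0.8]
grip_width: 0.412
grip_force: 20.0
```

```bash
python3 a.py .0125 w14.png
```

```text
27.65 [0.52654044 0.29519127 0.17093066] [3.07688454e-03 3.14100640e+00 6.07188546e-04] [ 0.29968139  0.67256569 -0.8260759 ] 35.81216080971213
[[ 243  215   74   60 2625]]
copper top row 215
bush 0.522620238035545 0.2943459258433691 u 276.8076923076923
row 225 256 303 0.2958
row 231 256 304 0.296
mouth edge pred [[280.3, 205.7], [280.3, 213.6]]
[225 222 220 222 221 217 234 264 285 292 291 293 292 294 272 227 187 172
 175 176]
```

Call:
move_arm([
  [0.03, 0.05, 0.3],
  [0.03, 0.05, 0.6],
  [0.03, 0.05, 0.9],
  [0.03, 0.05, 1.2],
  [0.03, 0.05, 1.45],
  [0.03, 0.05, 1.45],
  [0.03, 0.05, 1.45],
], roll=[0, 0, 0, 0, 0, 0, 0])

```text
time: 28.4
position: [0.526, 0.2957, 0.156]
tool_rot: [-0.003, -3.141, 0.0]
ft_force: [-0.8, -0.1, -0.9]
grip_width: 0.41
grip_force: 20.0
```

Call:
move_arm([
  [0, 0, 0],
  [0, 0, 0],
  [0, 0, 0],
  [0, 0, 0],
  [0, 0, -3],
  [0, 0, -7],
  [0, 0, -7],
  [0, 0, -7],
  [0, 0, -7],
], roll=[0, 0, 0, 0, 0, 0, 0, 0, 0], gripper=8.7)

```text
time: 29.3
position: [0.5256, 0.2955, 0.2252]
tool_rot: [-0.003, -3.14, 0.001]
ft_force: [-0.4, 0.3, -0.8]
grip_width: 0.996
grip_force: 0.0
```

```bash
python3 v.py .132 w15.png; python3 -c "
from h import *
print(rel((.607,-.10,.20)))"
```

```text
29.3 [0.52555149 0.29549627 0.22518816] [-2.66042739e-03 -3.14042151e+00  1.09342612e-03] 86.61848832360096
[[ 258  194   45   42 1469]]
expected rear edge of ring if top at 0.132 [[279.7, 235.6], [256.4, 213.7], [303.0, 213.6]]
expected rear edge of ring if top at 0.14200000000000002 [[279.7, 240.1], [255.6, 217.4], [303.9, 217.4]]
expected rear edge of ring if top at 0.162 [[279.8, 250.1], [253.6, 225.8], [305.9, 225.7]]
[  8.5  -18.85   2.52]
[ -8.23 -39.52   2.51]
```

Call:
move_arm([
  [-0.8, -4, 0],
  [-1.6, -8, 0],
  [-8.2, -39.5, 2.5],
  [-8.2, -39.5, 2.5],
  [-8.2, -39.5, 2.5],
  [-8.2, -39.5, 2.5],
  [-8.2, -39.5, 2.5],
  [-8.2, -39.5, 2.5],
  [-8.2, -39.5, 2.5],
  [-8.2, -39.5, 2.5],
  [-8.2, -39.5, 2.5],
  [-8.2, -39.5, 2.5],
  [-8.2, -39.5, 2.5],
  [-8.2, -39.5, 2.5],
], roll=[0, 0, 0, 0, 0, 0, 0, 0, 0, 0, 0, 0, 0, 0])

```text
time: 30.75
position: [0.6074, -0.0978, 0.2011]
tool_rot: [-0.001, 3.141, 0.001]
ft_force: [0.5, -0.1, 0.4]
grip_width: 0.999
grip_force: 0.0
```

```bash
sed 's/(3,110,40),(14,255,255)/(16,170,90),(28,255,255)/' m.py > mw.py; python3 mw.py .046 w16.png; python3 -c "
import cv2
cv2.imwrite('pics/w16c.png',cv2.resize(cv2.imread('pics/w16.png')[130:280,180:400],None,fx=3,fy=3))"
```

```text
30.75 [ 0.60744278 -0.09781888  0.2010888 ] [-8.58410315e-04  3.14147448e+00  8.83246577e-04] 1.7737479535117275
[ 258  172   49   48 1820] [ 0.6081 -0.0947  0.046 ] diam 0.0464 rel [-0.06  0.34 17.12]
```

View pics/w16c.png

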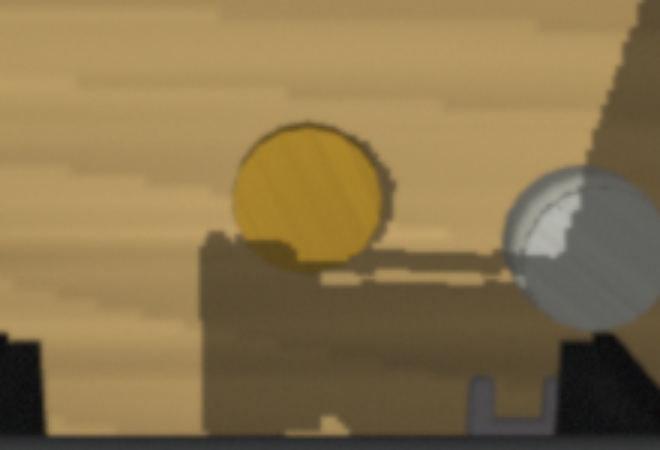

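Call:
move_arm([
  [-0.12, 0.2, 0],
  [-0.12, 0.2, 3],
  [-0.12, 0.2, 6],
  [-0.12, 0.2, 9],
  [-0.12, 0.2, 12],
  [-0.12, 0.2, 15],
  [-0.12, 0.2, 16.8],
  [-0.12, 0.2, 16.8],
  [-0.12, 0.2, 16.8],
], roll=[0, 0, 0, 0, 0, 0, 0, 0, 0], gripper=6.6)

```text
time: 31.7
position: [0.6089, -0.0972, 0.0335]
tool_rot: [0.002, 3.141, -0.0]
ft_force: [0.9, 0.8, -0.4]
grip_width: 0.759
grip_force: 0.0
```

Call:
move_arm([
  [0, 0, 0],
  [0, 0, 0],
  [0, 0, 0],
  [0, 0, 0],
  [0, 0, 0],
  [0, 0, 0],
  [0, 0, 0],
], roll=[0, 0, 0, 0, 0, 0, 0], gripper=3.8, squeeze=35)

```text
time: 32.4
position: [0.6096, -0.096, 0.0344]
tool_rot: [0.001, 3.14, 0.003]
ft_force: [-0.8, 3.3, 7.2]
grip_width: 0.537
grip_force: 35.0
```

Call:
move_arm([
  [0, 0, -3],
  [0, 0, -7],
  [0, 0, -11],
  [0, 0, -15],
  [0, 0, -18],
  [0, 0, -18],
  [0, 0, -18],
  [0, 0, -18],
], roll=[0, 0, 0, 0, 0, 0, 0, 0])

```text
time: 33.2
position: [0.607, -0.0972, 0.2103]
tool_rot: [-0.003, -3.137, -0.0]
ft_force: [0.4, 0.6, -5.0]
grip_width: 0.534
grip_force: 35.0
```

Call:
move_arm([
  [0.8, 4, 0],
  [1.6, 8, 0],
  [2.4, 12, 0],
  [3.2, 16, 0],
  [4, 20, 0],
  [4.9, 24, 0],
  [5.8, 28, 0],
  [6.7, 32, 0],
  [7.6, 36, 0],
  [8, 38, 0],
  [8.25, 39.1, 0],
  [8.25, 39.1, 0],
  [8.25, 39.1, 0],
  [8.25, 39.1, 0],
  [8.25, 39.1, 0],
  [8.25, 39.1, 0],
  [8.25, 39.1, 0],
], roll=[0, 0, 0, 0, 0, 0, 0, 0, 0, 0, 0, 0, 0, 0, 0, 0, 0])

```text
time: 34.9
position: [0.527, 0.2932, 0.2133]
tool_rot: [0.004, 3.141, 0.0]
ft_force: [0.5, 1.2, -4.4]
grip_width: 0.539
grip_force: 35.0
```

Run:
```python
from h import *
s=monitor.get_state();print(s["time"],s["position"],s["tool_rot"],s["ft_force"],s["grip_width"]*87)
im,c=shot("wrist","w17.png"); sc,cs=shot("scene","s17.png")
a=cv2.resize(im[120:300,180:380],None,fx=2,fy=2,interpolation=2); b=cv2.resize(sc[60:180,290:420],None,fx=3,fy=3,interpolation=2)
cv2.imwrite("pics/m17.png",np.hstack([a,b])[:,:,::-1])
x,y,z=s["position"]; z0=z-.0344
print("mouth",proj(c,[(.5265-.025,.2962,.152),(.5265,.2712,.152),(.5265,.3212,.152)]).round(1).tolist())
print("stem",proj(c,[(x-.018,y+.001,z0),(x,y+.001-.018,z0),(x,y+.019,z0)]).round(1).tolist())
```

```text
34.9 [0.52701504 0.29323428 0.21325459] [4.12885020e-03 3.14126020e+00 3.07363773e-04] [ 0.54911763  1.18113835 -4.38959014] 46.923643195496275
mouth [[283.0, 188.6], [246.4, 224.6], [319.7, 224.4]]
stem [[280.2, 210.5], [250.6, 239.1], [309.9, 238.9]]
```

View pics/m17.png

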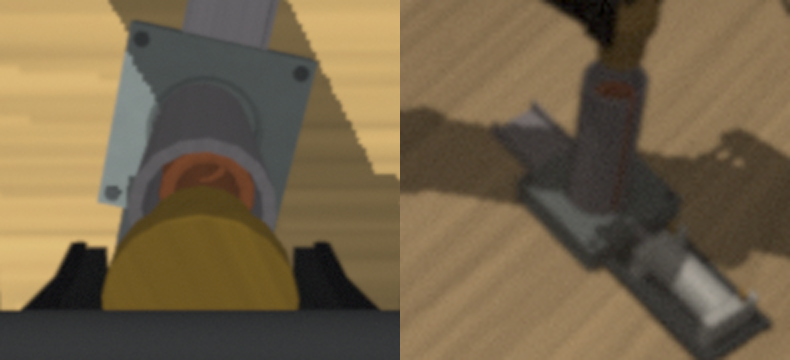

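Call:
move_arm([
  [0.08, 0.05, 0],
  [0.08, 0.05, 0.8],
  [0.08, 0.05, 1.6],
  [0.08, 0.05, 2.2],
  [0.08, 0.05, 2.7],
  [0.08, 0.05, 3.2],
  [0.08, 0.05, 3.7],
  [0.08, 0.05, 3.7],
  [0.08, 0.05, 3.7],
], roll=[0, 0, 0, 0, 0, 0, 0, 0, 0])

```text
time: 35.9
position: [0.526, 0.2943, 0.1761]
tool_rot: [0.003, 3.141, 0.0]
ft_force: [0.3, 0.4, -3.1]
grip_width: 0.541
grip_force: 35.0
```

Inside the bore with no contact; lower the rest and release just above the column.

Call:
move_arm([
  [0, 0, 0.3],
  [0, 0, 0.6],
  [0, 0, 0.8],
  [0, 0, 0.9],
  [0, 0, 0.9],
  [0, 0, 0.9],
], roll=[0, 0, 0, 0, 0, 0])

```text
time: 36.5
position: [0.526, 0.2943, 0.1672]
tool_rot: [0.003, 3.141, 0.0]
ft_force: [0.3, 0.1, -4.2]
grip_width: 0.537
grip_force: 35.0
```

Call:
move_arm([
  [0, 0, 0],
  [0, 0, 0],
  [0, 0, 0],
  [0, 0, 0],
  [0, 0, -3],
  [0, 0, -7],
  [0, 0, -9],
  [0, 0, -9],
  [0, 0, -9],
  [0, 0, -9],
], roll=[0, 0, 0, 0, 0, 0, 0, 0, 0, 0], gripper=8.7)

```text
time: 37.5
position: [0.5253, 0.2939, 0.2557]
tool_rot: [-0.003, -3.14, 0.002]
ft_force: [-0.6, 0.3, 0.2]
grip_width: 0.999
grip_force: 0.0
```

Run:
```python
from h import *
s=monitor.get_state();print(s["time"],s["position"],s["ft_force"],s["grip_width"])
im,c=shot("wrist","w18.png"); sc,cs=shot("scene","s18.png"); tp,ct=shot("top","t18.png")
for n,I,cc in (("w",im,c),("s",sc,cs),("t",tp,ct)):
    m=cv2.inRange(cv2.cvtColor(I,cv2.COLOR_RGB2HSV),(14,120,60),(28,255,255))
    p=proj(cc,(.5265,.2955,.178))[0]; x,y=p.astype(int); w=60 if n=="w" else 25
    k=np.zeros_like(m); k[max(y-w,0):y+w,max(x-w,0):x+w]=m[max(y-w,0):y+w,max(x-w,0):x+w]
    _,l,st,ce=cv2.connectedComponentsWithStats(k); print(n,"pred top centre",p.round(1)); print(st[1:][st[1:,4]>60], ce[1:][st[1:,4]>60].round(1))
    a=np.linspace(0,2*np.pi,5)[:4]; print(proj(cc,np.array((.5265,.2955,.178))+.024*np.c_[np.cos(a),np.sin(a),0*a]).round(1).tolist())
a=cv2.imread("pics/top0.png").astype(int); d=np.abs(a-tp[:,:,::-1].astype(int)).sum(2)
for n,(u,v) in dict(tin=(285,187),tee=(284,298),wrench=(292,137)).items(): print(n,d[v-12:v+13,u-12:u+13].mean())
```

```text
37.5 [0.52534356 0.29388296 0.25566843] [-0.55052026  0.32804955  0.1529922 ] 0.998895480026626
w pred top centre [281. 220.]
[[ 249  186   64   66 3217]] [[281.2 218.1]]
[[281.0, 250.7], [313.9, 220.0], [281.0, 187.7], [248.1, 220.0]]
s pred top centre [363.   77.1]
[[352  71  21  21 313]] [[362.6  80.3]]
[[371.7, 82.4], [369.6, 71.3], [354.5, 71.9], [356.3, 83.1]]
t pred top centre [137.2 219.4]
[[112 224  34  20 473]] [[123.8 233.2]]
[[137.9, 207.6], [125.4, 219.3], [136.4, 231.3], [149.0, 219.5]]
tin 31.152
tee 24.3088
wrench 28.3456
```

```bash
python3 -c "
from bench import workorder
print(workorder.close_job())"
```

```text
the job is handed in; nothing more can be done
None
```

The feeder is reloaded and the job handed in at about 38 s: the tube stands in the seat, loaded with the long, middle and short bushings in that order and the brass weight, stem down, on top. The wrist camera showed the tube and each piece at the right height after placing. I never moved the tin, tee or wrench, but my before-and-after picture check of them was inconclusive.

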